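# Restock the display stand and set out the sample

## Robot

A 6-joint arm with a two-finger parallel gripper is mounted at the origin on the work surface. World frame = base frame: x ahead of the robot, y to its left, z up, the work surface at z = 0. Lengths are in m, angles in rad, forces in N, time in s.
With the tool pointing down it reaches from about 0.375 to 0.9 m from the base axis. Payload 3.1 kg.
Tool frame: the origin (TCP) lies where the fingers leave the gripper's body, on its centre line; the fingertips stand 70 mm ahead of it and the grasp point (between the pads) lies 51 mm ahead of it (robot.tip_reach is the distance from the TCP to the fingertips, in m); z points along the fingers, y is the line along which they close (so a half turn about z gives the same grasp; the last joint's range is limited). The gripper opens to 87 mm and grips with 3 to 60 N. Pads are 19 mm wide; open, the fingers measure 117 mm over their backs; the gripper's body (75 mm by 190 mm) begins 51 mm behind the grasp point.
Start: joints at [-1.476, 0.527, 1.433, -0, 1.181, -0.178], TCP at [0.168, -0.602, 0.292] pointing down, gripper open.
Joint ranges: [-3.08, 3.08], [-0.75, 2.2], [0.22, 2.44], [-1.43, 4.57], [0, 2.65], [-2.85, 2.85]. Speed limits (rad/s): [2.79, 2.79, 3.14, 3.14, 3.14, 3.14].

## Interface

Orientations are given as a unit quaternion [x, y, z, w].
In Python, from rig import robot gives the robot as it stands.
- The arm moves only by the tool carry_out, never from a script. Its argument "rows" is a list that holds one entry, the list of rows, each a list of 6 numbers: the shift along the tool's x, y, z in mm, then the turn, a rotation vector about the tool's x, y, z in units of 8 degrees (1.0 is 8 degrees). A call has 1 to 20 rows; each row is the pose to reach, as a shift and turn from the pose commanded when the call began, along the tool's axes at that moment; what a row does not reach only later rows make up. A row lasts 1/10 s, in which the tool goes at most 50 mm and 8.59 degrees, less where a joint would pass 70% of its speed; a pose out of reach is approached as far as the arm can. A call with a gripper value outside its range is refused whole. "fingers" is the opening, from 0 (shut) to 1 (fully open), set as the call begins (left out, the last holds). The fingers move at their own pace and stop on an object; "grip_force" is the grip in N (left out, the last holds). Time passes only in rows, so rows that repeat a pose let the fingers close. It gives the time, the measured TCP pose, the force and the opening at its end, in the units of the state.
- robot.get_obs(): the state, without advancing time (a new reading comes with each control period).
- robot.camera(name): name is "side" or "top"; returns a dict with "color" (384x512x3 uint8, red, green, blue), "depth" (384x512 float32, m along the optical axis (not along the pixel's ray), 0 where there is no reading), "K" (3x3 intrinsics, pixels), "camera_from_world" (4x4, takes a point from world to camera coordinates). Camera axes: x right, y down, z forward; pixel columns grow to the right and rows downward; lengths in m; the calibration is good to about 2 mm. A picture is of the moment at which its call begins.
- robot.hand_in(): hands the job in, once; it reports no verdict.
The state is a dict: "time": time; "q": joint angles; "joint_velocities": joint speeds; "joint_torque": joint torques, N m; "position": TCP position; "tool_rot": TCP orientation; "ft_force": force on the tool from outside, world axes, zero at the start; "moment": the same for the moment, N m; "grip_width": finger opening in m.
Only numpy, scipy, OpenCV 4.12 (cv2) and the standard library are available. Lean on these libraries where they do the work, as an engineer would, in place of code of your own. Each camera call takes 0.05 s, during which the arm holds its last target. There are 200 camera calls.

## Task

Restock the sweets display: move the sample gift box from the small black tray onto the display turntable, standing upright within the pale outline and lined up with it, set down gently and without turning the turntable. Slide the tray, flat on the counter, along the guide rail into the low bay under the stepped stand until it is fully home against the back. Leave everything else on the counter where it stands.

Things in the scene. Friction and masses are not known exactly. Their poses are not given: they have to be found in the camera images.
- stand: Stepped brown wooden display stand, fixed. Origin: middle of its bay's mouth, at counter height; +x points into the bay, z up. The bay is a tunnel 136 mm wide (side faces at y = -68 and +68 mm), 48 mm high, floor = the counter, back stop at x = 130 mm. On the +y side the mouth has a flared lead-in 46 mm high, widening outwards to y = 83 mm (its inner face) at x = -42 mm; it is 10 mm thick.
- stand_top (a point): Middle of the mouth's upper edge on the stand, 60 mm above the counter; axes as the stand's. The roof runs 130 mm back from here; small goods up to 90 mm above the counter stand on it from x = 80 mm on, then comes a second step 120 mm high with jars up to 165 mm high.
- rail_end (a point): Outer end of the stand's guide rail, on its inner face at counter height; axes as the stand's. The rail is straight, 30 mm high, 14 mm thick, and continues the bay's y = -68 mm side face out of the mouth by 215 mm, to this point (its body lies on the -y side of that face).
- bay_home (a point): Where the tray's origin is when it is fully home: 45 mm inside the mouth, on the bay's centre line, at counter height; axes as the stand's. The tray's far end then touches the back stop and its near end sticks 40 mm out of the mouth. It has 3 mm of play on each side and may sit anywhere in it.
- tray: Small black tray, loose, 0.3 to 0.65 kg, 170 mm long (its x), 130 mm wide (y), 28 mm high, walls and floor 5 mm. Origin: centre of its underside. It starts outside the bay beside the rail (on the rail's +y side), askew by up to 17 degrees, +x end towards the mouth. Six 12 mm thick wafers are fixed in its +x half (x 8 to 76 mm). It slides on the counter at a few newtons.
- gift_center (a point): Centre of the sample gift box, loose, pale wood with a paper band, 58 mm (its x) by 100 mm (its y) by 60 mm high, about 0.2 kg; this point lies 30 mm above its underside. It starts standing in the tray's -x half, on the tray's floor (5 mm up), its long side across the tray. It is too high to go into the bay on the tray.
- spinner: Dark wooden disc of the display turntable, 230 mm across, 14 mm thick, turning almost freely about its vertical axis. Origin: centre of the disc's underside; the disc's top is 30 mm above the counter. A white jar with a wafer top, 62 mm high, 60 mm across, is fixed on it at x = -70 mm. The outline for the gift box lies at x = +50 mm.
- spot (a point): Centre of the pale rectangular outline (80 mm in x by 120 mm in y over its 3 mm wide lines) painted on the turntable's top face, 30 mm above the counter; the gift box's 58 mm side goes along this point's x, its 100 mm side along y (either way round). It turns with the disc.
- tea_cup: Bystander: blue cup, loose, 76 mm across, 62 mm high. Origin: centre of its underside.
- tea_tin: Bystander: round tea tin, loose, 68 mm across, 100 mm high. Origin: centre of its underside.
- sauce_plate: Bystander: white plate, loose, 110 mm across, 18 mm high. Origin: centre of its underside.

How it is judged:
At the end, for the whole second after the job is handed in: The gift box stands upright on the turntable within 10 mm of the middle of the outline and within 8 degrees of its direction; the tray lies flat in the bay, within 6 mm of fully home and straight; both at rest and released (x of gift_center in the frame of spot between -0.01 and 0.01 m and y of gift_center in the frame of spot between -0.01 and 0.01 m and z of gift_center in the frame of spot between 0.026 and 0.034 m and angle between gift_center's own z axis and vertical below 0.08 rad and angle between the y axis of gift_center and the y axis of spot, either way round below 0.14 rad and x of tray in the frame of bay_home between -0.006 and 0.006 m and y of tray in the frame of bay_home between -0.007 and 0.007 m and angle between the x axis of tray and the x axis of bay_home, either way round below 0.06 rad and angle between tray's own z axis and vertical below 0.04 rad and height (world z) of tray below 0.006 m and linear speed of tray below 0.01 m/s); the robot touches nothing.
It fails at once if the turntable is turned by more than about 10 degrees (distance of spot from where it was at the start of the episode above 0.009 m).
It fails at once if the gift box is dropped or pressed hard onto the turntable (over 35 N) (contact force between gift_box and spinner above 35 N).
It fails at once if the gift box is tipped over (angle between gift_center's own z axis and vertical above 0.6 rad).
It fails at once if the tray is lifted or tipped off the counter (height (world z) of tray above 0.02 m or angle between tray's own z axis and vertical above 0.15 rad).
It fails at once if a bystander is moved or knocked over (distance of any of tea_cup, tea_tin, sauce_plate from where it was at the start of the episode above 0.03 m or angle between any of tea_cup, tea_tin's own z axis and vertical above 0.5 rad).
It also fails if it takes over 69 s, if anything falls off the work surface, if the arm or the gripper's body presses on something with over 40 N, if the wrist force passes 120 N, or if a joint passes its speed limit or range.

## Working session

There is one attempt and no reset: what is moved stays moved. The work goes in short steps, Python scripts to look and compute and a tool call to move; the robot and the scene stay as the last step left them, time stands still between calls to the robot, and variables do not carry over. Pictures are saved under pics/ and viewed, on a budget of 10 in all, crops included, one or two more only if the job needs it, and the job is handed in when it is done.

Besides the shell and the picture viewer there is one more tool, called after "Emit:" as name(argument=value, ...), one argument or row to a line, values as JSON. carry_out: Moves the arm, as the interface text tells. Its arguments: {"type":"object","properties":{"rows":{"type":"array"},"fingers":{"type":"number"},"grip_force":{"type":"number"}},"required":["rows"]}

```bash
ls; mkdir -p pics; python3 - <<'E'
from rig import robot
import cv2,numpy as np
for n in("side","top"):
    c=robot.camera(n); np.savez(f"pics/{n}0.npz",**c)
    cv2.imwrite(f"pics/{n}0.png",cv2.resize(c["color"][:,:,::-1],(800,600),interpolation=cv2.INTER_CUBIC))
    print(n,c["K"],c["camera_from_world"])
print(robot.get_obs())
E
```

```text
pics
side [[435.79390968   0.         257.02795832]
 [  0.         435.79390968 189.61093511]
 [  0.           0.           1.        ]] [[-0.7530806  -0.65771915 -0.0165869   0.40063165]
 [-0.49549028  0.58355603 -0.64339082  0.33334308]
 [ 0.43284985 -0.4763065  -0.76535817  1.00976895]
 [ 0.          0.          0.          1.        ]]
top [[473.40274725   0.         267.19646052]
 [  0.         473.40274725 194.81918576]
 [  0.           0.           1.        ]] [[ 5.90473558e-03 -9.99982486e-01 -4.03408927e-04 -5.21537336e-02]
 [-9.92979319e-01 -5.81572141e-03 -1.18145035e-01  5.23137387e-01]
 [ 1.18140620e-01  1.09819191e-03 -9.92996268e-01  1.18728823e+00]
 [ 0.00000000e+00  0.00000000e+00  0.00000000e+00  1.00000000e+00]]
{'time': 0.1, 'q': array([-1.47653317e+00,  5.28374204e-01,  1.43377187e+00, -1.07453416e-05,
        1.18139043e+00, -1.78485813e-01]), 'joint_velocities': array([ 0.00047224, -0.00173782, -0.0017767 ,  0.00070461, -0.00057363,
       -0.00090871]), 'joint_torque': array([-7.51687712e-04, -4.40987670e+01, -1.77151126e+01,  6.35447516e-02,
        5.34311368e-02, -3.68717076e-05]), 'position': array([ 0.16834703, -0.60135804,  0.29136947]), 'tool_rot': array([ 9.90714657e-01,  1.35954126e-01,  3.59528230e-05, -9.71270697e-04]), 'ft_force': array([-0.4955767 ,  0.09935266,  0.15128809]), 'moment': array([-0.01458531, -0.02089448, -0.00238749]), 'grip_width': 0.08711769746449441}
```

View pics/top0.png

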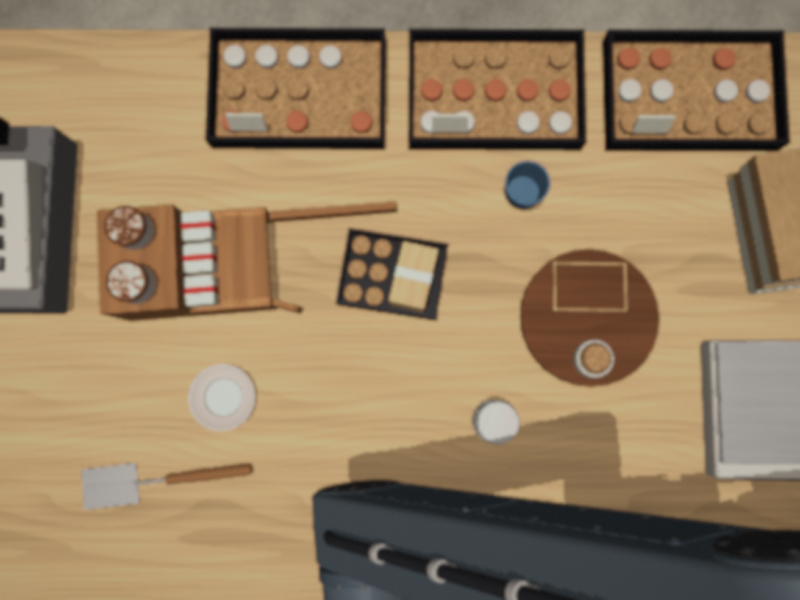

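View pics/side0.png

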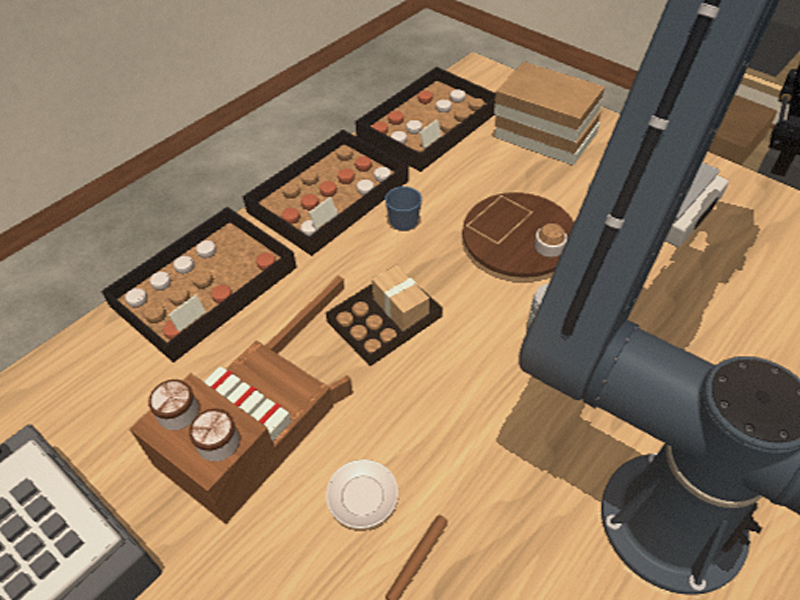

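The top view shows the stand at left: the mouth edge is at about (270,207)-(275,308) and the rail runs to (396,207). The tray is centred at about (392,273) with the gift box at (413,273). The turntable is at (590,317) with the outline centre at (590,287). The cup is at (527,185), the tin at (497,420) and the plate at (222,397). Next I'll take enlarged crops.

```bash
python3 - <<'E'
import cv2,numpy as np
c=np.load("pics/top0.npz")["color"][:,:,::-1]
def crop(x0,y0,w,h,s,name):
    im=cv2.resize(c[y0:y0+h,x0:x0+w],None,fx=s,fy=s,interpolation=cv2.INTER_CUBIC)
    for k in range(0,w,10): cv2.putText(im,str(x0+k),(k*s,10),0,.35,(255,0,255),1); cv2.line(im,(k*s,12),(k*s,18),(255,0,255),1)
    for k in range(0,h,10): cv2.putText(im,str(y0+k),(0,k*s+4),0,.35,(255,0,255),1)
    cv2.imwrite(name,im)
crop(165,122,130,90,6,"pics/c1.png"); crop(328,150,100,100,6,"pics/c2.png")
E
```

```text
(no output)
```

View pics/c1.png

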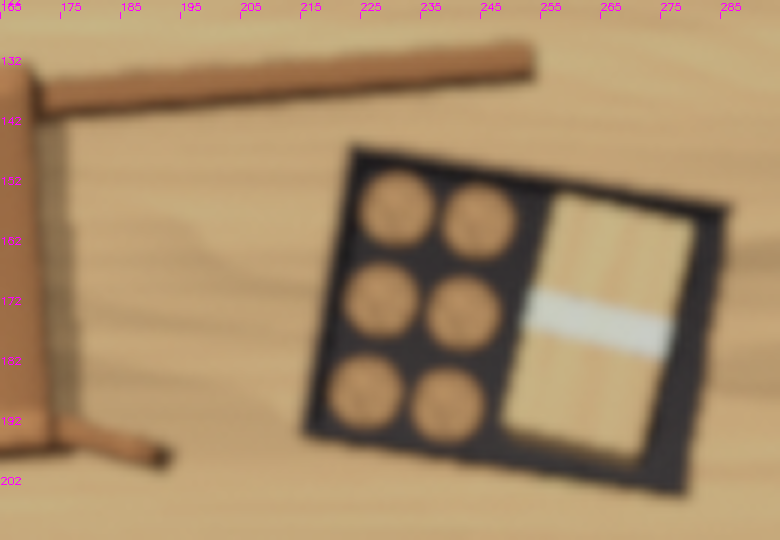

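View pics/c2.png

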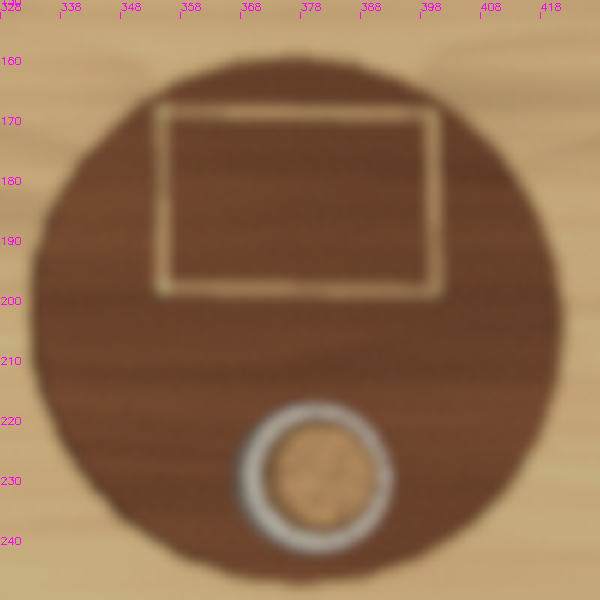

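The first crop shows the tray's top corners at (352,152), (728,207), (687,493) and (303,433), and the box-top corners at (556,193), (694,222), (640,460) and (503,425). The rail's inner edge runs from (45,110) to (532,76), and the stand's mouth edge from (34,80) to (48,445). The second crop shows the outline's outer corners at (155,103), (439,105), (441,298) and (155,296).

```bash
cat > h.py <<'E'
import numpy as np,cv2
def ray(c,uv,z):
    uv=np.atleast_2d(np.array(uv,float)); T=c["camera_from_world"];R=T[:3,:3];o=-R.T@T[:3,3]
    d=np.c_[uv,np.ones(len(uv))]@np.linalg.inv(c["K"]).T@R
    return o+d*((z-o[2])/d[:,2])[:,None]
def px(p,x0,y0,s=6): return [(x0+(a+.5)/s-.5,y0+(b+.5)/s-.5) for a,b in p]
def rect(P):  # centre, edge angles/lengths
    e=[P[(i+1)%4]-P[i] for i in range(4)]
    return P.mean(0).round(4),[(round(np.degrees(np.arctan2(v[1],v[0])),1),round(np.hypot(v[0],v[1]),4)) for v in e]
E
python3 - <<'E'
from h import *
c=np.load("pics/top0.npz")
T=c["camera_from_world"];print("cam",-T[:3,:3].T@T[:3,3])
print("tray",rect(ray(c,px([(352,152),(728,207),(687,493),(303,433)],165,122),.028)))
print("gift",rect(ray(c,px([(556,193),(694,222),(640,460),(503,425)],165,122),.065)))
print("spot",rect(ray(c,px([(155,103),(439,105),(441,298),(155,296)],328,150),.03)))
P=ray(c,px([(45,110),(532,76)],165,122),.03);print("rail top inner",P)
P2=ray(c,px([(533,81)],165,122),.0);print("rail end bottom",P2)
d=P[0]-P[1];print(np.degrees(np.arctan2(d[1],d[0])))
P=ray(c,px([(34,80),(48,445)],165,122),.06);print("mouth",P);d=P[0]-P[1];print(np.degrees(np.arctan2(d[1],d[0])))
print("disc",ray(c,px([(298,320)],328,150),.03), "jar",ray(c,px([(320,476)],328,150),.092))
# minAreaRect of dark tray by depth: points with z in .02-.035 etc
c=dict(c);D=c["depth"];v,u=np.mgrid[:384,:512]
pc=(np.linalg.inv(c["K"])@np.stack([u*D,v*D,D]).reshape(3,-1)).T
W=((pc-T[:3,3])@T[:3,:3]).reshape(384,512,3)
def sel(lo,hi,r): 
    m=np.zeros((384,512),bool);m[r[1]:r[3],r[0]:r[2]]=1
    m&=(W[...,2]>lo)&(W[...,2]<hi);return W[m][:,:2].astype(np.float32)
for n,lo,hi,r in [("tray",.015,.04,(213,142,290,207)),("gift",.058,.075,(213,142,290,207)),("roof",.053,.068,(130,120,180,215)),("rail",.022,.04,(175,120,260,145))]:
    p=sel(lo,hi,r);print(n,len(p),cv2.minAreaRect(p*1000), p.mean(0))
for n,uv in [("cup",(527,185)),("tin",(497,420)),("plate",(222,397))]:
    print(n,ray(c,[(uv[0]/1.5625,uv[1]/1.5625)],{"cup":.062,"tin":.1,"plate":.01}[n]))
E
```

```text
cam [ 0.37950559 -0.05041427  1.24075783]
tray (array([ 0.5753, -0.0063,  0.028 ]), [(np.float64(-98.1), np.float64(0.1653)), (np.float64(172.1), np.float64(0.1261)), (np.float64(81.4), np.float64(0.1671)), (np.float64(-8.8), np.float64(0.1248))])
gift (array([ 0.5679, -0.0416,  0.065 ]), [(np.float64(-101.7), np.float64(0.0594)), (np.float64(167.6), np.float64(0.1033)), (np.float64(75.9), np.float64(0.059)), (np.float64(-12.2), np.float64(0.1009))])
spot (array([ 0.5561, -0.3329,  0.03  ]), [(np.float64(-90.1), np.float64(0.1227)), (np.float64(179.0), np.float64(0.0839)), (np.float64(89.9), np.float64(0.1226)), (np.float64(-0.9), np.float64(0.084))])
rail top inner [[ 0.66650553  0.20019495  0.03      ]
 [ 0.68287061 -0.01165763  0.03      ]]
rail end bottom [[ 0.68810645 -0.01116536  0.        ]]
94.41718366584469
mouth [[0.67238668 0.19904742 0.06      ]
 [0.51623921 0.18848515 0.06      ]]
3.8697604686393885
disc [[ 0.50425275 -0.33204603  0.03      ]] jar [[ 0.43460172 -0.32514191  0.092     ]]
tray 1036 ((577.9952392578125, -5.847984313964844), (170.86959838867188, 131.11117553710938), 81.09903717041016) [0.57988137 0.01295854]
gift 911 ((568.9425048828125, -42.124732971191406), (58.06193161010742, 100.32563781738281), 76.53816986083984) [ 0.5683395  -0.04204786]
roof 2225 ((595.433837890625, 247.42080688476562), (166.32015991210938, 108.64102935791016), 4.3643341064453125) [0.59389985 0.23746711]
rail 457 ((684.119140625, 90.71160125732422), (15.394775390625, 208.0111083984375), 5.228010177612305) [0.6834985 0.0912427]
cup [[ 0.71753466 -0.2271128   0.062     ]]
tin [[ 0.3384518  -0.17141824  0.1       ]]
plate [[0.37007454 0.27283258 0.01      ]]
```

Poses: gift box (0.5685, -0.042), long axis heading 167°. Spot (0.5555, -0.333), yaw about 0°. Tray (0.577, -0.006), heading 81.3°. Stand axis heading 94.4°, mouth (0.599, 0.195). The plan is to grip the box across its 58 mm side with the fingertips above the tray walls. After placing it, I'll grip the tray's end wall and slide the tray in.

```bash
cat >> h.py <<'E'
from scipy.spatial.transform import Rotation as Ro
def go(o,p,h):
    "row (mm, 8deg units) from state o to TCP p with tool x heading h deg, pointing down"
    R0=Ro.from_quat(o["tool_rot"]);c,s=np.cos(np.radians(h)),np.sin(np.radians(h))
    Rt=Ro.from_matrix(np.array([[c,s,0],[s,-c,0],[0,0,-1.]]))
    return np.r_[R0.inv().apply(np.array(p)-o["position"])*1e3,np.degrees((R0.inv()*Rt).as_rotvec())/8].round(2)
def st(o):
    R=Ro.from_quat(o["tool_rot"]).as_matrix()
    print("t",round(o["time"],2),"p",o["position"].round(4),"h",round(np.degrees(np.arctan2(R[1,0],R[0,0])),2),"tilt",R[2,:2].round(4),"F",o["ft_force"].round(1),"w",round(o["grip_width"],4),"q6",round(o["q"][5],2))
E
python3 - <<'E'
from rig import robot;from h import *
o=robot.get_obs();st(o);print(go(o,(.5685,-.042,.19),167))
E
```

```text
t 0.1 p [ 0.1683 -0.6014  0.2914] h 15.63 tilt [ 0.0003 -0.0019] F [-0.5  0.1  0.2] w 0.0871 q6 -0.18
[ 5.3601e+02 -4.3069e+02  1.0237e+02 -0.0000e+00 -2.0000e-02 -1.8920e+01]
```

Emit:
carry_out(
  rows=[
    [[30, -24, 0, 0, 0, -1], [65, -52, 0, 0, 0, -2], [100, -80, 0, 0, 0, -3], [135, -108, 0, 0, 0, -4], [170, -136, 0, 0, 0, -5], [205, -164, 0, 0, 0, -6], [240, -192, 10, 0, 0, -7], [275, -220, 20, 0, 0, -8], [310, -248, 30, 0, 0, -9], [345, -276, 40, 0, 0, -10], [375, -300, 50, 0, 0, -11], [405, -325, 60, 0, 0, -12], [435, -350, 70, 0, 0, -13], [465, -375, 80, 0, 0, -14], [495, -400, 90, 0, 0, -15], [515, -415, 97, 0, 0, -16], [528, -424, 100, 0, 0, -17], [536, -430.7, 102, 0, 0, -18], [536, -430.7, 102, 0, -0.02, -18.92], [536, -430.7, 102, 0, -0.02, -18.92]],
  ],
  fingers=1,
)

```text
time: 2.1
position: [0.5684, -0.0421, 0.1897]
tool_rot: [0.113, 0.994, -0.001, -0.0]
ft_force: [0.1, 0.4, -0.8]
grip_width: 0.0869
```

```bash
python3 - <<'E'
from rig import robot;from h import *
o=robot.get_obs();st(o);print(go(o,(.5685,-.042,.103),167))
E
```

```text
t 2.1 p [ 0.5684 -0.0421  0.1897] h 167.03 tilt [ 0.0006 -0.002 ] F [ 0.1  0.4 -0.8] w 0.0869 q6 -1.61
[-1.20e-01  2.80e-01  8.67e+01 -1.00e-02 -0.00e+00  0.00e+00]
```

Emit:
carry_out(
  rows=[
    [[0, 0, 25, 0, 0, 0], [0, 0, 50, 0, 0, 0], [0, 0, 70, 0, 0, 0], [0, 0, 80, 0, 0, 0], [0, 0, 86, 0, 0, 0], [0, 0, 86, 0, 0, 0]],
  ],
)

```text
time: 2.7
position: [0.5684, -0.043, 0.1039]
tool_rot: [0.114, 0.993, -0.001, -0.0]
ft_force: [-0.4, 0.8, 0.2]
grip_width: 0.0874
```

Emit:
carry_out(
  rows=[
    [[0, 0, 0, 0, 0, 0], [0, 0, 0, 0, 0, 0], [0, 0, 0, 0, 0, 0], [0, 0, 0, 0, 0, 0], [0, 0, 0, 0, 0, 0], [0, 0, 0, 0, 0, 0], [0, 0, 0, 0, 0, 0], [0, 0, 0, 0, 0, 0], [0, 0, 0, 0, 0, 0], [0, 0, 0, 0, 0, 0]],
  ],
  fingers=0.5,
  grip_force=20,
)

```text
time: 3.7
position: [0.5689, -0.0425, 0.1048]
tool_rot: [0.114, 0.994, -0.001, 0.001]
ft_force: [-0.0, 2.2, 5.3]
grip_width: 0.0578
```

Emit:
carry_out(
  rows=[
    [[0, 0, -5, 0, 0, 0], [0, 0, -15, 0, 0, 0], [0, 0, -30, 0, 0, 0], [0, 0, -50, 0, 0, 0], [0, 0, -75, 0, 0, 0], [0, 0, -95, 0, 0, 0], [0, 0, -105, 0, 0, 0], [0, 0, -105, 0, 0, 0]],
  ],
)

```text
time: 4.5
position: [0.5691, -0.043, 0.2107]
tool_rot: [0.113, 0.994, -0.001, 0.002]
ft_force: [0.2, -1.0, -2.5]
grip_width: 0.058
```

```bash
python3 - <<'E'
from rig import robot;from h import *
o=robot.get_obs();st(o);print(go(o,(.5555,-.333,.21),89.6))
for n in("side","top"):
    c=robot.camera(n); np.savez(f"pics/{n}1.npz",**c)
im=np.load("pics/side1.npz")["color"][:,:,::-1]
cv2.imwrite("pics/side1.png",cv2.resize(im,(800,600),interpolation=cv2.INTER_CUBIC))
E
```

```text
t 4.5 p [ 0.5691 -0.043   0.2107] h 166.99 tilt [-0.0036 -0.0024] F [ 0.2 -1.  -2.5] w 0.058 q6 -1.61
[-5.1990e+01 -2.8567e+02  1.5900e+00  0.0000e+00  3.0000e-02  9.6700e+00]
```

View pics/side1.png

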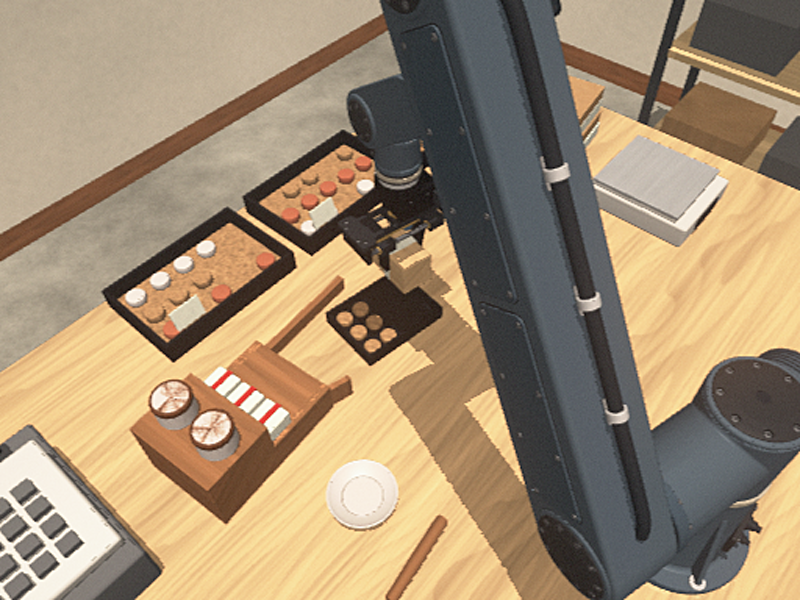

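The side view shows the box held level above the tray at about (410,265). The tray has not moved and nothing is tipped. I'll carry the box to the turntable.

Emit:
carry_out(
  rows=[
    [[-2, -10, 0, 0, 0, 0.5], [-6, -32, 0, 0, 0, 1.3], [-11, -60, 0, 0, 0, 2.2], [-16, -88, 0, 0, 0, 3.1], [-22, -118, 0, 0, 0, 4.0], [-27, -148, 0, 0, 0, 5.0], [-32, -178, 0, 0, 0, 6.0], [-38, -208, 0, 0, 0, 7.0], [-43, -236, 0, 0, 0, 8.0], [-48, -260, 1, 0, 0, 8.8], [-51, -278, 1.5, 0, 0, 9.4], [-52, -285.7, 1.5, 0, 0, 9.67], [-52, -285.7, 1.5, 0, 0, 9.67], [-52, -285.7, 1.5, 0, 0, 9.67]],
  ],
)

```text
time: 6.0
position: [0.5544, -0.3316, 0.2074]
tool_rot: [0.709, 0.705, -0.001, -0.001]
ft_force: [-0.0, -0.1, -2.5]
grip_width: 0.0575
```

```bash
python3 - <<'E'
from rig import robot;from h import *
o=robot.get_obs();st(o);print(go(o,(.5555,-.333,.14),89.6))
E
```

```text
t 6.0 p [ 0.5544 -0.3316  0.2074] h 89.71 tilt [ 0.0001 -0.0017] F [-0.  -0.1 -2.5] w 0.0575 q6 -0.71
[-1.45e+00  1.17e+00  6.74e+01 -1.00e-02 -0.00e+00  1.00e-02]
```

Emit:
carry_out(
  rows=[
    [[0, 0, 15, 0, 0, 0], [-1, 1, 32, 0, 0, 0], [-1.4, 1.2, 48, 0, 0, 0], [-1.4, 1.2, 58, 0, 0, 0], [-1.4, 1.2, 65, 0, 0, 0], [-1.4, 1.2, 65, 0, 0, 0], [-1.4, 1.2, 65, 0, 0, 0]],
  ],
)

```text
time: 6.7
position: [0.5564, -0.3343, 0.1435]
tool_rot: [0.709, 0.705, -0.001, 0.001]
ft_force: [0.3, -0.4, -2.5]
grip_width: 0.058
```

```bash
python3 - <<'E'
from rig import robot;from h import *
o=robot.get_obs();st(o);print(go(o,(.5555,-.333,.13),89.6))
ims=[]
for n in("side","top"):
    c=robot.camera(n); np.savez(f"pics/{n}2.npz",**c)
    T=c["camera_from_world"];q=T[:3,:3]@np.array([.5555,-.333,.05])+T[:3,3];q=c["K"]@q;u,v=(q[:2]/q[2]).astype(int);u0,v0=u-55,v-65;print(n,u0,v0)
    ims.append(cv2.resize(c["color"][v0:v0+130,u0:u0+110,::-1],None,fx=3.6,fy=3.6,interpolation=cv2.INTER_CUBIC))
cv2.imwrite("pics/p2.png",np.hstack(ims))
E
```

```text
t 6.7 p [ 0.5564 -0.3343  0.1435] h 89.64 tilt [-0.0024  0.0005] F [ 0.3 -0.4 -2.5] w 0.058 q6 -0.71
[ 1.37e+00 -8.70e-01  1.35e+01  0.00e+00  2.00e-02  1.00e-02]
side 265 71
top 324 117
```

View pics/p2.png

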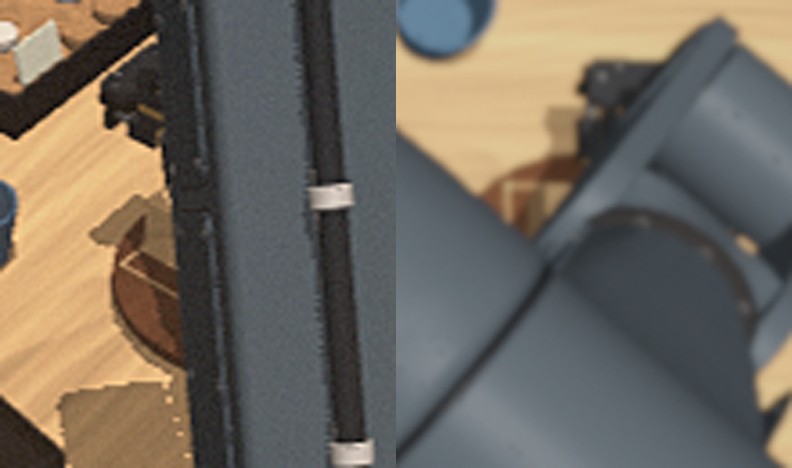

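Both views of the box are hidden by the arm, so the set-down goes by the calibration. I'll lower slowly and watch the force.

Emit:
carry_out(
  rows=[
    [[0.5, -0.4, 3, 0, 0, 0], [1, -0.8, 6, 0, 0, 0], [1, -0.8, 8, 0, 0, 0], [1, -0.8, 10, 0, 0, 0], [1, -0.8, 11, 0, 0, 0], [1, -0.8, 11.5, 0, 0, 0], [1, -0.8, 12, 0, 0, 0], [1, -0.8, 12, 0, 0, 0], [1, -0.8, 12, 0, 0, 0]],
  ],
)

```text
time: 7.7
position: [0.5553, -0.3333, 0.1314]
tool_rot: [0.709, 0.705, -0.001, 0.001]
ft_force: [0.3, -0.8, -2.1]
grip_width: 0.0579
```

Emit:
carry_out(
  rows=[
    [[0, 0, 0.5, 0, 0, 0], [0, 0, 1, 0, 0, 0], [0, 0, 1, 0, 0, 0], [0, 0, 1, 0, 0, 0]],
  ],
)

```text
time: 8.1
position: [0.5553, -0.3333, 0.1303]
tool_rot: [0.709, 0.705, -0.001, 0.001]
ft_force: [0.8, 0.5, -2.3]
grip_width: 0.0576
```

Emit:
carry_out(
  rows=[
    [[0, 0, 0.5, 0, 0, 0], [0, 0, 0.8, 0, 0, 0], [0, 0, 0.8, 0, 0, 0], [0, 0, 0.8, 0, 0, 0]],
  ],
)

```text
time: 8.5
position: [0.5554, -0.3333, 0.1298]
tool_rot: [0.709, 0.705, -0.001, 0.001]
ft_force: [-0.9, 0.6, 0.2]
grip_width: 0.0578
```

Emit:
carry_out(
  rows=[
    [[0, 0, 0.4, 0, 0, 0], [0, 0, 0.8, 0, 0, 0], [0, 0, 0.8, 0, 0, 0], [0, 0, 0.8, 0, 0, 0]],
  ],
)

```text
time: 8.9
position: [0.5554, -0.3333, 0.1298]
tool_rot: [0.709, 0.705, -0.001, 0.001]
ft_force: [-1.9, 1.5, 5.9]
grip_width: 0.058
```

The box is on the disc at about 8 N. I'll ease off slightly, open the fingers and lift away.

Emit:
carry_out(
  rows=[
    [[0, 0, -0.5, 0, 0, 0], [0, 0, -0.5, 0, 0, 0], [0, 0, -0.5, 0, 0, 0]],
  ],
)

```text
time: 9.2
position: [0.5554, -0.3333, 0.1298]
tool_rot: [0.709, 0.705, -0.001, 0.001]
ft_force: [-1.6, 0.9, 5.8]
grip_width: 0.0576
```

Emit:
carry_out(
  rows=[
    [[0, 0, 0, 0, 0, 0], [0, 0, 0, 0, 0, 0], [0, 0, 0, 0, 0, 0], [0, 0, 0, 0, 0, 0], [0, 0, 0, 0, 0, 0], [0, 0, 0, 0, 0, 0], [0, 0, 0, 0, 0, 0], [0, 0, 0, 0, 0, 0]],
  ],
  fingers=0.85,
)

```text
time: 10.0
position: [0.5553, -0.3333, 0.1292]
tool_rot: [0.709, 0.705, -0.001, 0.001]
ft_force: [0.1, 0.3, -0.3]
grip_width: 0.0738
```

Emit:
carry_out(
  rows=[
    [[0, 0, -5, 0, 0, 0], [0, 0, -15, 0, 0, 0], [0, 0, -30, 0, 0, 0], [0, 0, -50, 0, 0, 0], [0, 0, -75, 0, 0, 0], [0, 0, -85, 0, 0, 0], [0, 0, -85, 0, 0, 0]],
  ],
)

```text
time: 10.7
position: [0.5563, -0.3339, 0.2172]
tool_rot: [0.709, 0.705, -0.0, 0.004]
ft_force: [0.2, -0.1, -0.3]
grip_width: 0.0739
```

```bash
python3 - <<'E'
from rig import robot;from h import *
o=robot.get_obs();st(o)
a=np.radians(81.3);p=np.array([.577,-.006])-.0825*np.array([np.cos(a),np.sin(a)])
print(p,go(o,(p[0],p[1],.20),171.3))
E
```

```text
t 10.7 p [ 0.5563 -0.3339  0.2172] h 89.63 tilt [-0.0057  0.0043] F [ 0.2 -0.1 -0.3] w 0.0739 q6 -0.7
[ 0.56452098 -0.08755075] [ 2.4648e+02  6.5900e+00  1.5810e+01 -0.0000e+00  6.0000e-02 -1.0210e+01]
```

Emit:
carry_out(
  rows=[
    [[8, 0, 0, 0, 0, -0.6], [25, 0.5, 1, 0, 0, -1.5], [50, 1, 2, 0, 0, -2.4], [75, 2, 4, 0, 0, -3.4], [100, 3, 6, 0, 0, -4.4], [125, 4, 8, 0, 0, -5.4], [150, 5, 10, 0, 0, -6.4], [175, 5.5, 12, 0, 0, -7.4], [200, 6, 14, 0, 0, -8.4], [220, 6.5, 15, 0, 0, -9.2], [236, 6.5, 15.8, 0, 0, -9.8], [245, 6.6, 15.8, 0, 0, -10.2], [246.5, 6.6, 15.8, 0, 0, -10.2], [246.5, 6.6, 15.8, 0, 0, -10.2], [246.5, 6.6, 15.8, 0, 0, -10.2]],
  ],
  fingers=0.7,
)

```text
time: 12.2
position: [0.5635, -0.0872, 0.1977]
tool_rot: [0.077, 0.997, -0.001, -0.0]
ft_force: [-0.1, -0.1, -0.3]
grip_width: 0.061
```

```bash
python3 - <<'E'
from rig import robot;from h import *
o=robot.get_obs();st(o)
for n in("side","top"):
    c=robot.camera(n); np.savez(f"pics/{n}3.npz",**c)
im=c["color"][:,:,::-1]
cv2.imwrite("pics/p3.png",cv2.resize(im[115:260,170:436],None,fx=3,fy=3,interpolation=cv2.INTER_CUBIC))
E
```

```text
t 12.2 p [ 0.5635 -0.0872  0.1977] h 171.16 tilt [-0.0001 -0.0022] F [-0.1 -0.1 -0.3] w 0.061 q6 -1.76
```

View pics/p3.png

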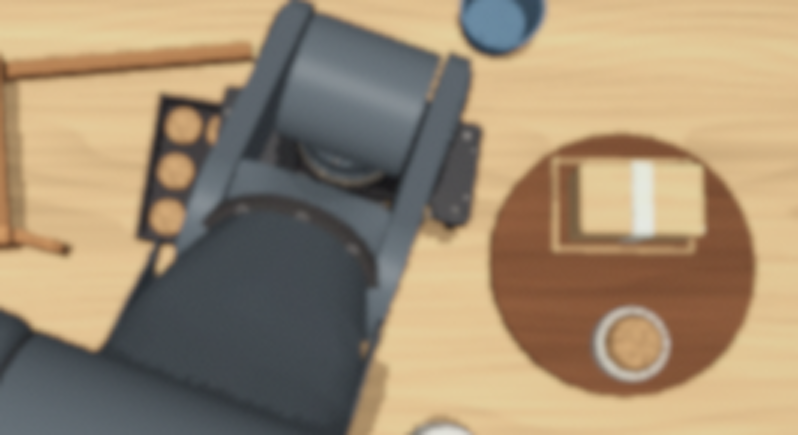

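The top view shows the box on the turntable, with its top corners at about (582,160), (705,165), (706,236) and (580,234). The outline's visible corners are at (553,158), (553,251) and (693,251). The tray's front edge runs from (163,96) to (138,239), and the bystanders have not moved.

```bash
python3 - <<'E'
from rig import robot;from h import *
c=np.load("pics/top3.npz")
print("gift",rect(ray(c,px([(582,160),(705,165),(706,236),(580,234)],170,115,3),.09)))
print("outl",ray(c,px([(553,158),(553,251),(693,251)],170,115,3),.03))
T=c["camera_from_world"];D=c["depth"];v,u=np.mgrid[:384,:512]
pc=(np.linalg.inv(c["K"])@np.stack([u*D,v*D,D]).reshape(3,-1)).T
W=((pc-T[:3,3])@T[:3,:3]).reshape(384,512,3)
m=(W[...,2]>.083)&(W[...,2]<.097)&(u>355)&(v>160)&(v<198)&(u<412)
p=W[m].astype(np.float32);print(len(p),cv2.minAreaRect(p[:,:2]*1000),p.mean(0))
P=ray(c,px([(163,96),(138,239)],170,115,3),.028);print("tray front",P)
o=robot.get_obs();st(o)
a=np.radians(81.3);p=np.array([.577,-.006])-.0825*np.array([np.cos(a),np.sin(a)])
print(p,go(o,(p[0],p[1],.083),171.3))
E
```

```text
gift (array([ 0.5526, -0.336 ,  0.09  ]), [(np.float64(-92.0), np.float64(0.101)), (np.float64(179.2), np.float64(0.0587)), (np.float64(89.4), np.float64(0.1028)), (np.float64(-2.6), np.float64(0.0613))])
outl [[ 0.59665377 -0.27375726  0.03      ]
 [ 0.51575629 -0.27248274  0.03      ]
 [ 0.51645985 -0.39254675  0.03      ]]
972 ((553.641845703125, -335.4845886230469), (58.44731903076172, 101.19538879394531), 0.02268524095416069) [ 0.5531997  -0.33466342  0.09000707]
tray front [[0.64976929 0.06448293 0.028     ]
 [0.52427584 0.08389378 0.028     ]]
t 12.3 p [ 0.5635 -0.0874  0.1978] h 171.15 tilt [-0.0004 -0.0021] F [ 0.1  0.3 -1.1] w 0.0612 q6 -1.76
[ 0.56452098 -0.08755075] [-9.9000e-01  2.1000e-01  1.1482e+02 -2.0000e-02  0.0000e+00 -2.0000e-02]
```

The box is within about 3 mm of the outline's centre and within 2° of its direction. Next I'll lower over the tray's end wall and grip it.

Emit:
carry_out(
  rows=[
    [[0, 0, 20, 0, 0, 0], [-1, 0, 45, 0, 0, 0], [-1, 0, 70, 0, 0, 0], [-1, 0, 90, 0, 0, 0], [-1, 0, 104, 0, 0, 0], [-1, 0, 112, 0, 0, 0], [-1, 0, 114.5, 0, 0, 0], [-1, 0, 114.5, 0, 0, 0], [-1, 0, 114.5, 0, 0, 0]],
  ],
)

```text
time: 13.2
position: [0.565, -0.0873, 0.0842]
tool_rot: [0.076, 0.997, -0.001, 0.001]
ft_force: [-0.3, 0.9, 0.3]
grip_width: 0.061
```

Emit:
carry_out(
  rows=[
    [[0, 0, 0, 0, 0, 0], [0, 0, 0, 0, 0, 0], [0, 0, 0, 0, 0, 0], [0, 0, 0, 0, 0, 0], [0, 0, 0, 0, 0, 0], [0, 0, 0, 0, 0, 0], [0, 0, 0, 0, 0, 0], [0, 0, 0, 0, 0, 0], [0, 0, 0, 0, 0, 0], [0, 0, 0, 0, 0, 0], [0, 0, 0, 0, 0, 0], [0, 0, 0, 0, 0, 0], [0, 0, 0, 0, 0, 0], [0, 0, 0, 0, 0, 0], [0, 0, 0, 0, 0, 0], [0, 0, 0, 0, 0, 0]],
  ],
  fingers=0,
  grip_force=25,
)

```text
time: 14.8
position: [0.5645, -0.087, 0.0834]
tool_rot: [0.076, 0.997, -0.001, 0.0]
ft_force: [0.6, 1.2, -0.6]
grip_width: 0.0048
```

```bash
python3 - <<'E'
from rig import robot;from h import *
o=robot.get_obs();st(o)
a=np.radians(94.4);ex=np.array([np.cos(a),np.sin(a)]);ey=np.array([-ex[1],ex[0]]);m=np.array([.599,.195])
d=o["position"][:2]-m;print("grip in stand",d@ex,d@ey)
for sx,sy in [(-.285,.012),(-.235,0.0),(-.21,0)]:
    p=m+sx*ex+sy*ey;print(sx,sy,p,go(o,(p[0],p[1],o["position"][2]),184.4))
E
```

```text
t 14.8 p [ 0.5645 -0.087   0.0834] h 171.23 tilt [-0.0003 -0.0019] F [ 0.6  1.2 -0.6] w 0.0048 q6 -1.76
grip in stand -0.27848961220262497 0.056043679896766056
-0.285 0.012 [ 0.60890029 -0.09008066] [-4.437e+01  3.700e+00  1.000e-02 -1.000e-02  0.000e+00 -1.650e+00]
-0.235 0.0 [ 0.61702897 -0.0393074 ] [-4.466e+01  5.512e+01 -9.000e-02 -1.000e-02  0.000e+00 -1.650e+00]
-0.21 0 [ 0.615111   -0.01438108] [-3.896e+01  7.946e+01 -1.400e-01 -1.000e-02  0.000e+00 -1.650e+00]
```

The wall is gripped at 4.8 mm. I'll raise the grip force, then turn the tray in line with the rail while sliding it towards the bay axis.

```bash
python3 - <<'E'
from rig import robot;from h import *
o=robot.get_obs()
a=np.radians(94.4);ex=np.array([np.cos(a),np.sin(a)]);ey=np.array([-ex[1],ex[0]]);m=np.array([.599,.195])
for sx,sy in [(-.278,.018)]:
    p=m+sx*ex+sy*ey;print(sx,sy,p,go(o,(p[0],p[1],o["position"][2]),184.4))
E
```

```text
-0.278 0.018 [ 0.60238094 -0.08356161] [-3.693e+01  9.150e+00 -1.000e-02 -1.000e-02  0.000e+00 -1.650e+00]
```

Emit:
carry_out(
  rows=[
    [[0, 0, 0, 0, 0, 0], [0, 0, 0, 0, 0, 0], [0, 0, 0, 0, 0, 0]],
  ],
  grip_force=45,
)

```text
time: 15.1
position: [0.5644, -0.0871, 0.0834]
tool_rot: [0.076, 0.997, -0.001, -0.0]
ft_force: [0.5, 1.6, -1.7]
grip_width: 0.0048
```

Emit:
carry_out(
  rows=[
    [[-1, 0, 0, 0, 0, -0.05], [-3, 0.2, 0, 0, 0, -0.15], [-6, 0.4, 0, 0, 0, -0.3], [-9, 0.6, 0, 0, 0, -0.45], [-12, 0.9, 0, 0, 0, -0.6], [-15, 1.2, 0, 0, 0, -0.75], [-18, 1.5, 0, 0, 0, -0.9], [-21, 2, 0, 0, 0, -1.05], [-24, 2.5, 0, 0, 0, -1.2], [-28, 3, 0, 0, 0, -1.35], [-32, 3.5, 0, 0, 0, -1.5], [-35, 3.8, 0, 0, 0, -1.6], [-37, 4, 0, 0, 0, -1.65], [-37, 4, 0, 0, 0, -1.65], [-37, 4, 0, 0, 0, -1.65]],
  ],
)

```text
time: 16.6
position: [0.6018, -0.0887, 0.0834]
tool_rot: [-0.039, 0.999, -0.001, 0.0]
ft_force: [0.6, -0.0, -1.6]
grip_width: 0.0045
```

```bash
python3 - <<'E'
from rig import robot;from h import *
o=robot.get_obs();st(o)
for n in("side","top"):
    c=robot.camera(n); np.savez(f"pics/{n}4.npz",**c)
im=c["color"][:,:,::-1]
cv2.imwrite("pics/p4.png",cv2.resize(im[115:225,160:294],None,fx=5,fy=5,interpolation=cv2.INTER_CUBIC))
E
```

```text
t 16.6 p [ 0.6018 -0.0887  0.0834] h -175.56 tilt [-0.0002 -0.0021] F [ 0.6 -0.  -1.6] w 0.0045 q6 -1.98
```

View pics/p4.png

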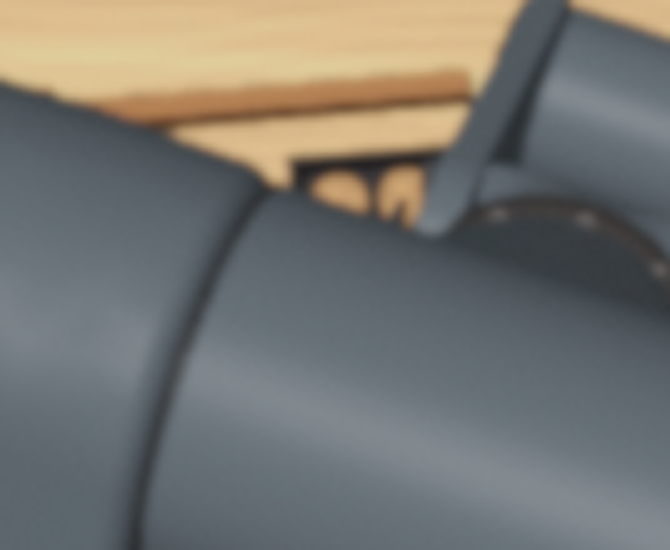

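The view shows the tray's far edge from (290,161) to (437,152), parallel to the rail's inner edge from (168,122) to (468,98). The gap between them is about 48 px in the crop.

```bash
python3 - <<'E'
from rig import robot;from h import *
c=np.load("pics/top4.npz")
a=np.radians(94.4);ex=np.array([np.cos(a),np.sin(a)]);ey=np.array([-ex[1],ex[0]]);m=np.array([.599,.195])
f=lambda P:np.c_[(P[:,:2]-m)@ex,(P[:,:2]-m)@ey].round(4)
print("tray edge",f(ray(c,px([(290,161),(437,152)],160,115,5),.028)))
print("rail edge",f(ray(c,px([(168,118),(468,95)],160,115,5),.03)))
o=robot.get_obs();print("grip",f(o["position"][None]))
for sx,sy in [(-.283,.0),(-.2,0),(-.12,0),(-.0375,0)]:
    p=m+sx*ex+sy*ey;print(sx,sy,p,go(o,(p[0],p[1],o["position"][2]),184.4))
E
```

```text
tray edge [[-0.1173 -0.0414]
 [-0.1942 -0.0408]]
rail edge [[-0.0553 -0.0684]
 [-0.2125 -0.0695]]
grip [[-0.2831  0.019 ]]
-0.283 0.0 [ 0.62071148 -0.08716593] [-19.04   0.13   0.    -0.02   0.     0.  ]
-0.2 0 [ 0.61434381 -0.00441055] [-1.908e+01  8.313e+01 -1.700e-01 -2.000e-02  0.000e+00  0.000e+00]
-0.12 0 [0.60820628 0.07535367] [-1.9120e+01  1.6313e+02 -3.4000e-01 -2.0000e-02  0.0000e+00  0.0000e+00]
-0.0375 0 [0.60187696 0.15761052] [-1.9160e+01  2.4563e+02 -5.2000e-01 -2.0000e-02  0.0000e+00  0.0000e+00]
```

Emit:
carry_out(
  rows=[
    [[-2, 0, 0, 0, 0, 0], [-5, 0, 0, 0, 0, 0], [-8, 0, 0, 0, 0, 0], [-11, 0, 0, 0, 0, 0], [-14, 0, 0, 0, 0, 0], [-17, 0, 0, 0, 0, 0], [-19, 0, 0, 0, 0, 0], [-20, 0, 0, 0, 0, 0], [-20, 0, 0, 0, 0, 0], [-20, 0, 0, 0, 0, 0]],
  ],
)

```text
time: 17.7
position: [0.6219, -0.0872, 0.0834]
tool_rot: [-0.039, 0.999, -0.001, 0.0]
ft_force: [-0.6, 0.9, -1.1]
grip_width: 0.0049
```

Emit:
carry_out(
  rows=[
    [[-1, 0, 0, 0, 0, 0], [-2, 0, 0, 0, 0, 0], [-2, 0, 0, 0, 0, 0], [-2, 0, 0, 0, 0, 0]],
  ],
)

```text
time: 18.1
position: [0.6238, -0.0871, 0.0834]
tool_rot: [-0.039, 0.999, -0.001, 0.0]
ft_force: [-1.3, -0.2, -1.1]
grip_width: 0.0048
```

Emit:
carry_out(
  rows=[
    [[-1, 0, 0, 0, 0, 0], [-2, 0, 0, 0, 0, 0], [-2, 0, 0, 0, 0, 0], [-2, 0, 0, 0, 0, 0]],
  ],
)

```text
time: 18.5
position: [0.6258, -0.0869, 0.0834]
tool_rot: [-0.039, 0.999, -0.001, 0.0]
ft_force: [-1.7, -0.5, -1.4]
grip_width: 0.0043
```

Emit:
carry_out(
  rows=[
    [[-0.7, 0, 0, 0, 0, 0], [-1.5, 0, 0, 0, 0, 0], [-1.5, 0, 0, 0, 0, 0], [-1.5, 0, 0, 0, 0, 0]],
  ],
)

```text
time: 18.9
position: [0.6272, -0.0868, 0.0835]
tool_rot: [-0.039, 0.999, -0.001, 0.0]
ft_force: [-0.6, -0.8, -0.9]
grip_width: 0.0042
```

Emit:
carry_out(
  rows=[
    [[-0.7, 0, 0, 0, 0, 0], [-1.5, 0, 0, 0, 0, 0], [-1.5, 0, 0, 0, 0, 0], [-1.5, 0, 0, 0, 0, 0]],
  ],
)

```text
time: 19.3
position: [0.6276, -0.0868, 0.0834]
tool_rot: [-0.039, 0.999, -0.001, -0.001]
ft_force: [-3.6, -2.2, 0.7]
grip_width: 0.0044
```

Emit:
carry_out(
  rows=[
    [[-0.7, 0, 0, 0, 0, 0], [-1.5, 0, 0, 0, 0, 0], [-1.5, 0, 0, 0, 0, 0], [-1.5, 0, 0, 0, 0, 0]],
  ],
)

```text
time: 19.7
position: [0.6279, -0.0868, 0.0834]
tool_rot: [-0.039, 0.999, -0.001, -0.003]
ft_force: [-7.4, -2.8, 4.9]
grip_width: 0.0044
```

Contact with the rail is at TCP x ≈ 0.6275. I'll back off to about 0.5 mm clear, then slide along the rail to just short of the mouth.

Emit:
carry_out(
  rows=[
    [[1.5, 0, 0, 0, 0, 0], [3, 0, 0, 0, 0, 0], [3.3, 2, 0, 0, 0, 0], [3.3, 8, 0, 0, 0, 0], [3.3, 16, 0, 0, 0, 0], [3.3, 24, 0, 0, 0, 0], [3.3, 32, 0, 0, 0, 0], [3.3, 40, 0, 0, 0, 0], [3.3, 48, 0, 0, 0, 0], [3.3, 56, 0, 0, 0, 0], [3.3, 64, 0, 0, 0, 0], [3.3, 72, 0, 0, 0, 0], [3.3, 80, 0, 0, 0, 0], [3.3, 88, 0, 0, 0, 0], [3.3, 95, 0, 0, 0, 0], [3.3, 100, 0, 0, 0, 0], [3.3, 103, 0, 0, 0, 0], [3.3, 104, 0, 0, 0, 0], [3.3, 104, 0, 0, 0, 0], [3.3, 104, 0, 0, 0, 0]],
  ],
)

```text
time: 21.7
position: [0.6183, 0.0173, 0.0834]
tool_rot: [-0.039, 0.999, -0.001, -0.0]
ft_force: [-2.7, -3.2, 3.4]
grip_width: 0.0048
```

```bash
python3 - <<'E'
from rig import robot;from h import *
o=robot.get_obs();st(o);print(o["moment"])
for n in("side","top"):
    c=robot.camera(n); np.savez(f"pics/{n}5.npz",**c)
a=cv2.resize(np.load("pics/side5.npz")["color"][150:300,80:300,::-1],None,fx=3.6,fy=3.6,interpolation=cv2.INTER_CUBIC)
cv2.imwrite("pics/p5.png",a)
E
```

```text
t 21.7 p [0.6183 0.0173 0.0834] h -175.56 tilt [ 0.001  -0.0018] F [-2.7 -3.2  3.4] w 0.0048 q6 -1.8
[-0.50362124  0.31744236  0.21303232]
```

View pics/p5.png

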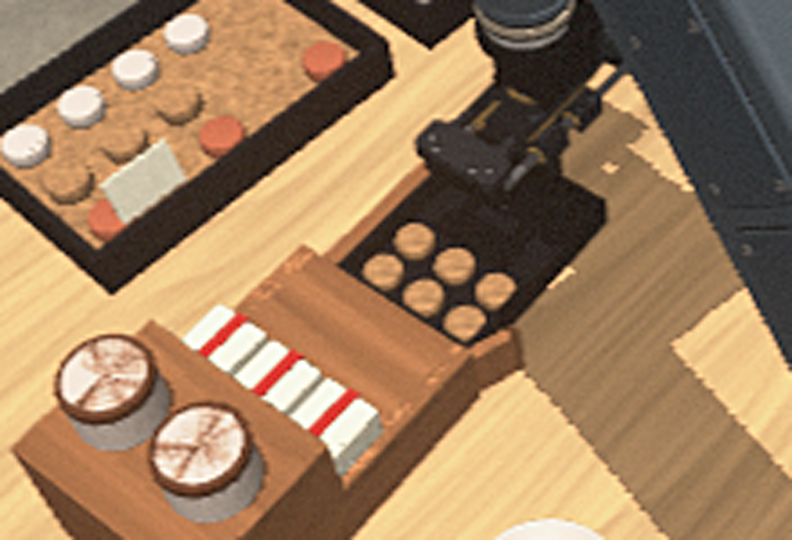

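The side view shows the tray flush along the rail with its front end at the mouth. It is straight and flat, so I'll continue in.

Emit:
carry_out(
  rows=[
    [[0, 2, 0, 0, 0, 0], [0, 6, 0, 0, 0, 0], [0, 10, 0, 0, 0, 0], [0, 14, 0, 0, 0, 0], [0, 18, 0, 0, 0, 0], [0, 22, 0, 0, 0, 0], [0, 26, 0, 0, 0, 0], [0, 30, 0, 0, 0, 0], [0, 34, 0, 0, 0, 0], [0, 38, 0, 0, 0, 0], [0, 40, 0, 0, 0, 0], [0, 40, 0, 0, 0, 0]],
  ],
)

```text
time: 23.0
position: [0.615, 0.0561, 0.0834]
tool_rot: [-0.039, 0.999, -0.002, -0.001]
ft_force: [-3.5, -6.6, 4.4]
grip_width: 0.0045
```

```bash
python3 - <<'E'
from rig import robot;from h import *
o=robot.get_obs();st(o);print(o["moment"])
a=np.radians(94.4);ex=np.array([np.cos(a),np.sin(a)]);ey=np.array([-ex[1],ex[0]]);m=np.array([.599,.195])
d=o["position"][:2]-m;print("grip in stand",d@ex,d@ey)
E
```

```text
t 23.0 p [0.615  0.0561 0.0834] h -175.53 tilt [ 0.0019 -0.0033] F [-3.5 -6.6  4.4] w 0.0045 q6 -1.73
[-1.04313436  0.58956499  0.16923967]
grip in stand -0.13968853967279868 -0.005290760546153496
```

Emit:
carry_out(
  rows=[
    [[0, 3, 0, 0, 0, 0], [0.1, 8, 0, 0, 0, 0], [0.2, 13, 0, 0, 0, 0], [0.3, 18, 0, 0, 0, 0], [0.4, 23, 0, 0, 0, 0], [0.5, 28, 0, 0, 0, 0], [0.5, 33, 0, 0, 0, 0], [0.5, 38, 0, 0, 0, 0], [0.5, 43, 0, 0, 0, 0], [0.5, 45, 0, 0, 0, 0], [0.5, 45, 0, 0, 0, 0]],
  ],
)

```text
time: 24.1
position: [0.611, 0.1011, 0.0834]
tool_rot: [-0.039, 0.999, -0.002, -0.001]
ft_force: [-3.2, -6.0, 4.9]
grip_width: 0.0045
```

Emit:
carry_out(
  rows=[
    [[0, 3, 0, 0, 0, 0], [0, 8, 0, 0, 0, 0], [0, 13, 0, 0, 0, 0], [0, 18, 0, 0, 0, 0], [0, 23, 0, 0, 0, 0], [0, 28, 0, 0, 0, 0], [0, 33, 0, 0, 0, 0], [0, 38, 0, 0, 0, 0], [0, 41, 0, 0, 0, 0], [0, 42, 0, 0, 0, 0], [0, 42, 0, 0, 0, 0]],
  ],
)

```text
time: 25.2
position: [0.6075, 0.1424, 0.0834]
tool_rot: [-0.039, 0.999, -0.002, -0.001]
ft_force: [-3.9, -8.6, 5.6]
grip_width: 0.0049
```

```bash
python3 - <<'E'
from rig import robot;from h import *
o=robot.get_obs();st(o);print(o["moment"])
a=np.radians(94.4);ex=np.array([np.cos(a),np.sin(a)]);ey=np.array([-ex[1],ex[0]]);m=np.array([.599,.195])
d=o["position"][:2]-m;print("grip in stand",d@ex,d@ey)
E
```

```text
t 25.2 p [0.6075 0.1424 0.0834] h -175.52 tilt [ 0.0029 -0.004 ] F [-3.9 -8.6  5.6] w 0.0049 q6 -1.59
[-1.3253395   0.56310727  0.21997029]
grip in stand -0.053121622019309485 -0.00440963207245553
```

Expected stop is about 15 mm further on. I'll go in short steps and watch the force.

Emit:
carry_out(
  rows=[
    [[0, 2, 0, 0, 0, 0], [0, 4, 0, 0, 0, 0], [0, 6, 0, 0, 0, 0], [0, 8, 0, 0, 0, 0], [0, 10, 0, 0, 0, 0], [0, 10, 0, 0, 0, 0]],
  ],
)

```text
time: 25.8
position: [0.6066, 0.1522, 0.0834]
tool_rot: [-0.039, 0.999, -0.002, -0.001]
ft_force: [-4.1, -8.7, 6.2]
grip_width: 0.0046
```

Emit:
carry_out(
  rows=[
    [[0, 1, 0, 0, 0, 0], [0, 2, 0, 0, 0, 0], [0, 3, 0, 0, 0, 0], [0, 4, 0, 0, 0, 0], [0, 4, 0, 0, 0, 0]],
  ],
)

```text
time: 26.3
position: [0.6063, 0.1559, 0.0834]
tool_rot: [-0.039, 0.999, -0.002, -0.002]
ft_force: [-3.9, -9.0, 6.4]
grip_width: 0.0046
```

Emit:
carry_out(
  rows=[
    [[0, 1, 0, 0, 0, 0], [0, 2, 0, 0, 0, 0], [0, 2, 0, 0, 0, 0], [0, 2, 0, 0, 0, 0]],
  ],
)

```text
time: 26.7
position: [0.6061, 0.1579, 0.0834]
tool_rot: [-0.039, 0.999, -0.002, -0.002]
ft_force: [-4.9, -9.6, 6.2]
grip_width: 0.0045
```

Emit:
carry_out(
  rows=[
    [[0, 1, 0, 0, 0, 0], [0, 2, 0, 0, 0, 0], [0, 2, 0, 0, 0, 0], [0, 2, 0, 0, 0, 0]],
  ],
)

```text
time: 27.1
position: [0.6061, 0.1588, 0.0834]
tool_rot: [-0.039, 0.999, -0.003, -0.002]
ft_force: [-4.1, -13.7, 6.9]
grip_width: 0.0045
```

Emit:
carry_out(
  rows=[
    [[0, 1, 0, 0, 0, 0], [0, 2, 0, 0, 0, 0], [0, 2, 0, 0, 0, 0], [0, 2, 0, 0, 0, 0]],
  ],
)

```text
time: 27.5
position: [0.6061, 0.159, 0.0834]
tool_rot: [-0.04, 0.999, -0.005, -0.002]
ft_force: [-4.0, -18.0, 6.0]
grip_width: 0.0047
```

The stop is felt at y = 0.159, with force rising to 18 N. I'll relax the push, open the fingers a little and lift straight up.

Emit:
carry_out(
  rows=[
    [[0, -1, 0, 0, 0, 0], [0.5, -1.8, 0, 0, 0, 0], [0.5, -1.8, 0, 0, 0, 0]],
  ],
)

```text
time: 27.8
position: [0.606, 0.1588, 0.0834]
tool_rot: [-0.039, 0.999, -0.003, -0.001]
ft_force: [-3.0, -14.3, 4.4]
grip_width: 0.0045
```

Emit:
carry_out(
  rows=[
    [[0, 0, 0, 0, 0, 0], [0, 0, 0, 0, 0, 0], [0, 0, 0, 0, 0, 0], [0, 0, 0, 0, 0, 0], [0, 0, 0, 0, 0, 0], [0, 0, 0, 0, 0, 0], [0, 0, 0, 0, 0, 0]],
  ],
  fingers=0.2,
)

```text
time: 28.5
position: [0.6066, 0.1619, 0.0829]
tool_rot: [-0.039, 0.999, -0.001, 0.0]
ft_force: [0.3, 0.0, 0.5]
grip_width: 0.0174
```

Emit:
carry_out(
  rows=[
    [[0, 0, -3, 0, 0, 0], [0, 0, -10, 0, 0, 0], [0, 0, -20, 0, 0, 0], [0, 0, -32, 0, 0, 0], [0, 0, -45, 0, 0, 0], [0, 0, -45, 0, 0, 0], [0, 0, -45, 0, 0, 0]],
  ],
)

```text
time: 29.2
position: [0.6068, 0.1617, 0.1288]
tool_rot: [-0.039, 0.999, -0.001, 0.001]
ft_force: [0.9, 0.8, -0.4]
grip_width: 0.0174
```

```bash
python3 - <<'E'
from rig import robot;from h import *
o=robot.get_obs();st(o)
c=robot.camera("side"); np.savez("pics/side6.npz",**c)
cv2.imwrite("pics/p6.png",cv2.resize(c["color"][150:300,80:300,::-1],None,fx=3.6,fy=3.6,interpolation=cv2.INTER_CUBIC))
E
```

```text
t 29.2 p [0.6068 0.1617 0.1288] h -175.57 tilt [-0.0014 -0.002 ] F [ 0.9  0.8 -0.4] w 0.0174 q6 -1.56
```

View pics/p6.png

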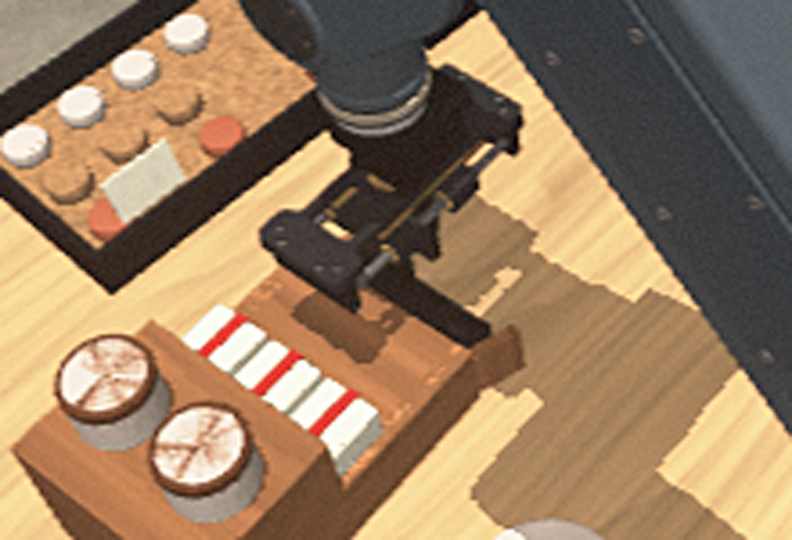

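The tray is in the bay with its end protruding as expected, and the fingers are clear. I'll retreat and check from above.

Emit:
carry_out(
  rows=[
    [[0, 0, -30, 0, 0, 0], [0, -10, -60, 0, 0, 0], [0, -35, -75, 0, 0, 0], [0, -70, -75, 0, 0, 0], [0, -110, -75, 0, 0, 0], [0, -150, -75, 0, 0, 0], [0, -190, -75, 0, 0, 0], [0, -220, -75, 0, 0, 0], [0, -240, -75, 0, 0, 0], [0, -250, -75, 0, 0, 0], [0, -250, -75, 0, 0, 0], [0, -250, -75, 0, 0, 0]],
  ],
  fingers=0,
)

```text
time: 30.45
position: [0.6254, -0.0866, 0.203]
tool_rot: [-0.039, 0.999, -0.001, -0.001]
ft_force: [0.2, 0.5, -0.5]
grip_width: 0.0001
```

```bash
python3 - <<'E'
from rig import robot;from h import *
o=robot.get_obs();st(o)
c=robot.camera("top"); np.savez("pics/top7.npz",**c)
im=c["color"][:,:,::-1]
a=cv2.resize(im[120:210,150:230],None,fx=5,fy=5,interpolation=cv2.INTER_CUBIC)
b=cv2.resize(im[150:240,335:415],None,fx=5,fy=5,interpolation=cv2.INTER_CUBIC)
cv2.imwrite("pics/p7.png",np.hstack([a,b]))
E
```

```text
t 30.45 p [ 0.6254 -0.0866  0.203 ] h -175.56 tilt [ 0.0013 -0.001 ] F [ 0.2  0.5 -0.5] w 0.0001 q6 -1.96
```

View pics/p7.png

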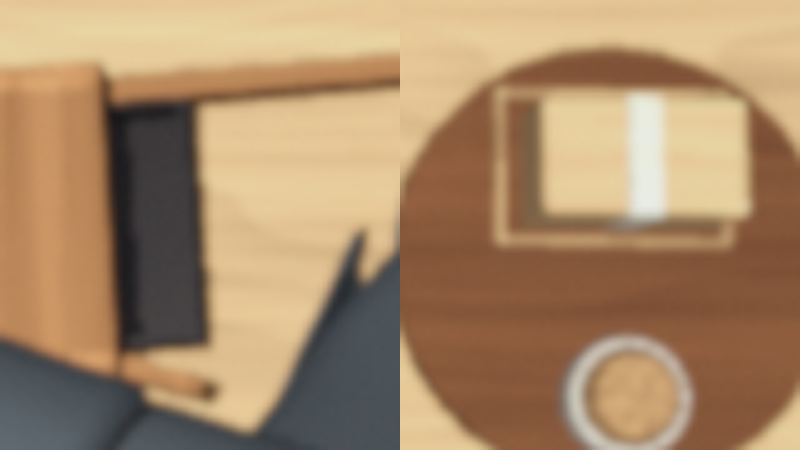

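The left half shows the tray's near end from (195,105) to (207,345), parallel to the mouth edge from (105,75) to (119,355). The right half shows the box inside the outline, unchanged. Next I'll measure how far the tray protrudes.

```bash
python3 - <<'E'
from h import *
c=np.load("pics/top7.npz")
A=ray(c,px([(195,105),(207,345)],150,120,5),.028)[:,:2];M=ray(c,px([(105,75),(119,355)],150,120,5),.06)[:,:2]
a=np.radians(94.4);ex=np.array([np.cos(a),np.sin(a)])
print(A,M,"protrusion",(M.mean(0)-A.mean(0))@ex,"grip-based end x:",.159)
for n in("top0","top3","top7"):
    cc=np.load(f"pics/{n}.npz")["color"][100:300,60:440].astype(int)
    if n!="top0": 
        d=np.abs(cc-ref).sum(2)>60; print(n,"changed: plate",d[130:180,55:110].sum(),"cup",d[0:38,260:300].sum())
    else: ref=cc
E
```

```text
[[0.66540569 0.15734971]
 [0.53882277 0.1479158 ]] [[0.67321755 0.19817951]
 [0.52928797 0.18681627]] protrusion 0.0398137332128652 grip-based end x: 0.159
top3 changed: plate 2750 cup 1225
top7 changed: plate 2750 cup 1267
```

The tray protrudes 39.8 mm against the expected 40. The raw image difference is spoiled by the arm and an exposure change, so I'll check the cup by its colour and then hand in.

```bash
python3 - <<'E'
import numpy as np,cv2
from rig import robot
for n in("top0","top7"):
    h=cv2.cvtColor(np.load(f"pics/{n}.npz")["color"],cv2.COLOR_RGB2HSV)[95:140,310:365]
    y,x=np.nonzero((h[...,0]>95)&(h[...,0]<125)&(h[...,1]>110));print(n,len(x),x.mean()+310,y.mean()+95)
for n in("side0","side6"):
    h=cv2.cvtColor(np.load(f"pics/{n}.npz")["color"],cv2.COLOR_RGB2HSV)[290:345,200:262]
    y,x=np.nonzero((h[...,1]<60)&(h[...,2]>150));print(n,len(x),x.mean()+200,y.mean()+290)
print(robot.get_obs()["joint_velocities"].round(3))
robot.hand_in()
E
```

```text
top0 0 nan nan
top7 0 nan nan
side0 1572 231.25954198473283 315.69083969465646
side6 1572 231.04898218829516 315.7080152671756
[ 0.007 -0.005 -0.    -0.001 -0.002 -0.001]
the job is handed in; nothing more can be done<stdin>:5: RuntimeWarning: Mean of empty slice.
  ret = ret.dtype.type(ret / rcount)
```

The gift box is on the turntable inside the outline and the tray is fully home in the bay. I handed the job in at about 30.5 s; hand-in reports no verdict.

- **Gift box:** I gripped it across its 58 mm side and set it down with about 8 N on the wrist sensor. The top camera put it about 3 mm from the outline's centre, with its direction within about 2°. The outline had not visibly moved. While placing it, both cameras were blocked by the arm, so the set-down itself went by calibration and force; I measured the position afterwards.
- **Tray:** I gripped its end wall, turned it in line, slid it along the rail and pushed it against the back stop, where the force rose to about 18 N. In the last top view it protruded 39.8 mm from the mouth (40 expected) and its end was parallel to the mouth. I then released it.
- **Bystanders:**
  - **Plate:** its position in the side camera changed by only 0.2 px.
  - **Cup:** my colour check found no pixels and the image-difference check was spoiled by the arm and an exposure change. I rely on the mid-run top view, where it stood in its original place.
  - **Tea tin:** I did not measure it again, but the arm was not sent near it.

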